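Latch the oil box, then hold the oiled knob up in the tongs

TASK

The wooden drying-rack knob has just been oiled, so the gripper itself must not touch it. First swing the steel hook on the wooden oil box fully home into its catch; then take the kitchen tongs, close them on the knob's round head and lift it upright, about 10 cm clear of the table, for its foot to air. Finish still holding it there, steady in the tongs, with the hook still home, and leave the other things on the table where they are.

Things in the scene. Friction and masses are not known exactly. Their poses are not given: they have to be found in the camera images.
- oil_box: low wooden box, fixed to the table, 160 (its x) x 140 (its y) x 80 mm high, left part of the table; origin at the centre of its underside, z up, front to -x. On its top: a flat steel hook that swings level, and a steel catch, 18 mm square and 19 mm high, centred near the middle of the top, open towards the box's -y side and roofed over the slot for the hook
- hook (a joint): swing hook on the oil box, rad: 0 = fully home in the catch (a hard stop), the bar then points along the box's -x; it grows up to 1.6 as the hook swings open towards the box's -y side (anticlockwise seen from above; closing is clockwise). It starts open, turns with light friction (about 0.6 N at the finger peg) and stays where it is left
- hook_pivot (a point): point on the hook's upright turning axis, at the same height as hook_peg (115 mm above the table); axes as the box's
- hook_peg (a point): upright steel finger peg at the hook's free end, round, 12 mm thick, 85 mm from the axis; the peg stands from 7 to 44 mm above the box's top (peg top 129 mm above the table). This point lies on the peg's axis, 115 mm above the table. The finger peg clears the catch by 25 mm when home
- tongs: sprung steel kitchen tongs, 225 mm long, about 90 g, lying on edge, right part of the table: two strip arms 3 mm thick, 20 mm high, that close level, joined by a bow at the back. Origin on the centre line at table level at the place to grip; x points along the tongs to the mouth, y across (the arms close along it), z up. Bow at x = -115 mm, arm pivots at x = -100 mm, tips end at x = +110 mm
- tongs_grip (a point): place to grip the tongs from above, across both arms, at their balance point: on the centre line, 10 mm above their underside. The open arms are 57 mm over their outsides here, each with two raised edges, 28 mm apart, 3 mm high, that keep a fingertip in place; they start to close at 6 N a side; at 53 mm they can be carried, mouth open; at about 44 mm they meet the knob (then grip with 20 to 30 N)
- tongs_mouth (a point): middle of the tongs' mouth, where the item should be: on the centre line, 94 mm ahead of tongs_grip, 10 mm above their underside; axes as the tongs'. At rest the mouth is 65 mm wide inside, 58 mm at its lips, 72 mm outside; each tip is a shallow upright V, 27 mm long and 20 mm high, that centres a round item
- knob: loose turned wooden knob standing on its foot on the table, 48 mm high, about 40 g; origin at the centre of its underside, z up. Foot 26 mm across up to 19 mm height, head 38 mm across with upright sides from 21 to 41 mm height. It stands in one of two places in the middle of the table, the low cup in the other
- cup: bystander: blue ceramic cup, 68 mm across, 62 mm high; origin at its underside's centre
- nozzle: bystander: steel spray nozzle standing upright, 34 mm across, 66 mm high; origin at its underside's centre
- jar: bystander: grey jar with screw lid, 76 mm across, 85 mm high; origin at its underside's centre
- peg_basket: bystander: white plastic basket of clothes pegs, 130 x 180 x 80 mm; origin at its underside's centre
- clothes_peg: bystander: single wooden clothes peg lying flat, 72 mm long (its x), 10 mm high; origin at its underside's centre
- brush: bystander: brush lying flat, 160 mm long (its x); origin at its underside
- herb_pot: bystander: terracotta herb pot, 104 mm across, about 150 mm high with the plant; origin at its underside's centre
There are look-alikes about, which are no part of the job. Of the things shaped like the knob, the wooden one is meant.

How it is judged:
By the outcome, as a careful person would: the job done as asked, in the order asked, and still so for the second after the job is handed in, while the arm keeps its last pose, push and grip.
It also fails if it takes over 59 s, if anything falls off the work surface, if the arm or the gripper's body presses on something with over 40 N, if the wrist force passes 120 N, or if a joint passes its speed limit or range.

ROBOT

A 7-joint arm with a two-finger parallel gripper is mounted at the origin on the work surface. World frame = base frame: x ahead of the robot, y to its left, z up, the work surface at z = 0. Lengths are in m, angles in rad, forces in N, time in s.
With the tool pointing down it reaches from about 0.425 to 0.925 m from the base axis. Payload 6.8 kg.
Tool frame: the origin (TCP) lies midway between the tips of the shut fingers; the grasp point (between the pads) lies r.grip_point_offset behind it (r.grip_point_offset is the distance from the TCP to the grasp point, in m); z points along the fingers, y is the line along which they close (so a half turn about z gives the same grasp; the last joint's range is limited). The gripper opens to 85 mm and grips with 20 to 120 N. Pads are 22 mm wide; open, the fingers measure 114 mm over their backs; the gripper's body (76 mm by 85 mm) begins 54 mm behind the grasp point. The pads swing forward as they close: fully open they stand 13 mm farther back than shut.
Start: joints at [1.155, 0.477, 0.022, 1.555, -0.011, 1.109, -0.083], TCP at [0.205, -0.643, 0.231] pointing down, gripper open.
Joint ranges: [-2.96, 2.96], [-0.34, 2.1], [-1.41, 1.46], [0.24, 2.44], [-1.37, 4.51], [0.17, 1.92], [-2.96, 2.96]. Speed limits (rad/s): [2.39, 2.39, 3.14, 3.14, 3.14, 3.14, 3.14].

INTERFACE

Orientations are given as a rotation vector (axis times angle).
In Python, from bench import r gives the robot as it stands. The module is installed in compiled form; this text tells all that it offers.
- The arm moves only by the shell command python3 -m crank 'ROWS' [FORCE]. ROWS is JSON, a list of rows, each a list of 5 numbers: the shift along the world's x, y, z in units of 200 mm (1.0 is 200 mm), then the turn about the world's z in units of 45 degrees (1.0 is 45 degrees), then the opening, from -1 (shut) to 1 (fully open). In form: [[dx, dy, dz, turn, jaw], ...]. A call has 1 to 8 rows; each row shifts and turns the commanded pose from where the row before left it; what a row does not reach is not made up. A row lasts 1/12 s, in which the tool goes at most 41.7 mm and 7.16 degrees, less where a joint would pass 70% of its speed; a pose out of reach is approached as far as the arm can. A call with a number of a shift or a turn outside -1 to 1 is refused whole. A call with a gripper value outside its range is refused whole. The fingers move at their own pace and stop on an object; FORCE is the grip in N (left out, the last holds). Time passes only in rows, so rows that do not move let the fingers close. It gives the time, the measured TCP pose, the force, the opening and the grip force at its end, in the units of the state.
- r.get_obs(): the state, without advancing time (a new reading comes with each control period).
- r.grab_frame(name): name is "side" or "top" or "wrist"; returns the picture (420x560x3 uint8, blue, green, red); there is no depth.
- r.camera_model(name): a dict with "fx", "fy", "cx", "cy" (pixels), "distortion" ([k1, k2, p1, p2, k3] as OpenCV has them; the pictures are not rectified), "R" (3x3) and "t" (3): a world point X has camera coordinates R X + t. Camera axes: x right, y down, z forward; pixel columns grow to the right and rows downward; lengths in m; the calibration is good to about 2 mm. A picture is of the moment at which its call begins: read the wrist's pose just before it. camera_model takes no time and is no camera call; for the wrist camera it gives the pose at the moment of the call.
- r.hand_in(): hands the job in; it is judged then, once.
The state is a dict: "clock": time; "joints": joint angles; "qvel": joint speeds; "tau": joint torques, N m; "tcp_pos": TCP position; "orientation": TCP orientation; "contact_force": force on the tool from outside, world axes, zero at the start; "moment": the same for the moment, N m; "grip_width": finger opening in m; "gripper_force": force on a finger pad.
Only numpy, scipy, OpenCV 4.12 (cv2) and the standard library are available. Lean on these libraries where they do the work, as an engineer would, in place of code of your own. Each camera call takes 0.05 s, during which the arm holds its last target. There are 200 camera calls.

## Working session

There is one attempt and no reset: what is moved stays moved. The work goes in short steps, Python scripts to look and compute and a shell command to move; the robot and the scene stay as the last step left them, time stands still between calls to the robot, and variables do not carry over. Pictures are saved under pics/ and viewed, at most 10 in all, crops included, and the job is handed in when it is done.

```bash
mkdir -p pics; cat > h.py <<'E'
import numpy as np, cv2
from bench import r
def cam(n):
    m=r.camera_model(n); K=np.array([[m['fx'],0,m['cx']],[0,m['fy'],m['cy']],[0,0,1.]])
    return K,np.array(m['distortion'],float),np.array(m['R']),np.array(m['t'])
def ray(c,px):
    K,d,R,t=c; u=cv2.undistortPoints(np.array(px,float).reshape(-1,1,2),K,d).reshape(-1,2)
    v=np.c_[u,np.ones(len(u))]@R; return -R.T@t,v
def onz(c,px,z):
    o,v=ray(c,px); return o+v*((z-o[2])/v[:,2])[:,None]
def proj(c,X):
    K,d,R,t=c; return cv2.projectPoints(np.array(X,float).reshape(-1,1,3),cv2.Rodrigues(R)[0],t,K,d)[0].reshape(-1,2)
def tri(c1,p1,c2,p2):
    o1,v1=ray(c1,p1);o2,v2=ray(c2,p2);v1=v1[0]/np.linalg.norm(v1[0]);v2=v2[0]/np.linalg.norm(v2[0])
    A=np.c_[v1,-v2];s=np.linalg.lstsq(A,o2-o1,rcond=None)[0]
    a=o1+s[0]*v1;b=o2+s[1]*v2;return (a+b)/2,np.linalg.norm(a-b)
E
python3 - <<'E'
from h import *
for n in ('top','side'):
    i=r.grab_frame(n); cv2.imwrite(f'pics/{n}0.png',i); cv2.imwrite(f'pics/{n}0v.png',cv2.resize(i,(800,600),interpolation=3))
    c=cam(n); print(n,-c[2].T@c[3],c[2][2])
o=r.get_obs();print(o,r.grip_point_offset)
E
```

```text
top [ 0.37219957 -0.09794356  1.07161994] [ 0.18499186  0.015104   -0.98262398]
side [-0.06472519  0.57080948  0.82618275] [ 0.55435931 -0.53908284 -0.63409419]
{'clock': 0.1, 'joints': array([ 1.15490449,  0.47772   ,  0.02232107,  1.5563383 , -0.01146034,
        1.10930544, -0.08307932]), 'qvel': array([-6.56154382e-04, -3.56721081e-03,  1.21138536e-03, -2.22710650e-03,
        8.23725372e-04,  2.27855005e-04, -9.65316780e-05]), 'tau': array([ 3.71988819e-03, -5.97760749e+01,  1.61313593e+00, -2.81959480e+01,
        1.27855709e-02,  4.90074905e-03,  1.89721834e-05]), 'tcp_pos': array([ 0.20432593, -0.64277664,  0.23042684]), 'orientation': array([-3.10286829e+00, -4.81448142e-01,  6.18738726e-04]), 'contact_force': array([ 0.19375734, -0.65767797, -0.43415923]), 'moment': array([ 0.01370425, -0.02853771, -0.03126036]), 'gripper_force': 0.0, 'grip_width': 0.0854556554624131} 0.0187
```

View pics/top0v.png

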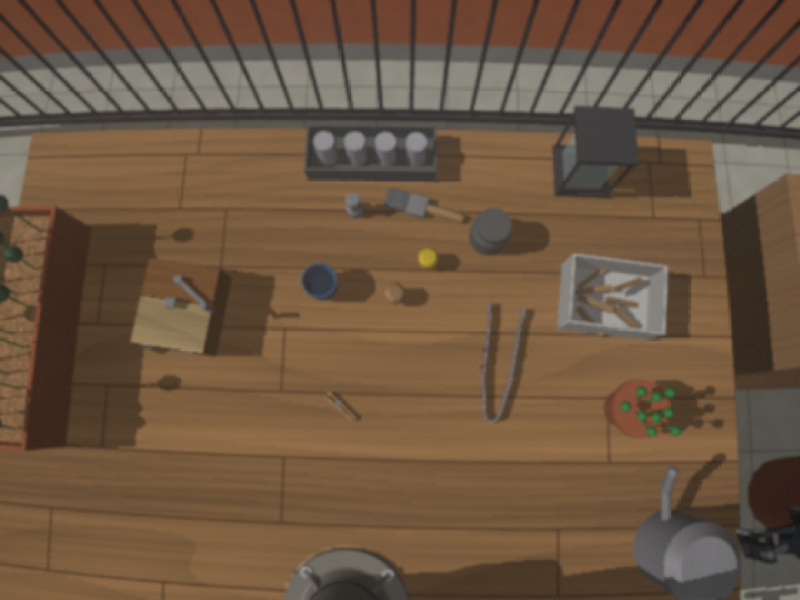

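View pics/side0v.png

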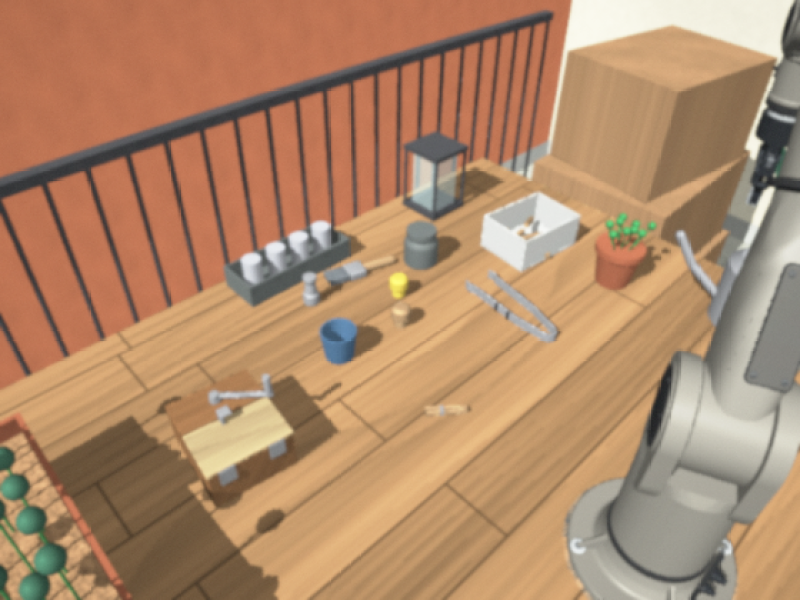

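The wooden candidate sits at top view (395,294) and side view (401,315). The yellow look-alike is at top (428,259) and side (399,286). The wooden one fits the description. The hook pivot is near top (178,278), its peg near (208,302), and the tongs have their bow at (492,418) and mouth at (508,308). Next is an enlarged mosaic to confirm.

```bash
python3 - <<'E'
from h import *
T=cv2.imread('pics/top0.png');S=cv2.imread('pics/side0.png')
def crop(i,x,y,w,h,k=None): return cv2.resize(i[y:y+h,x:x+w],(400,300),interpolation=cv2.INTER_CUBIC)
m=np.vstack([np.hstack([crop(T,86,175,80,60*1),crop(S,110,255,100,75)]),np.hstack([crop(T,250,165,80,60),crop(T,310,200,128,96)])])
cv2.imwrite('pics/m1.png',m)
E
```

```text
(no output)
```

View pics/m1.png

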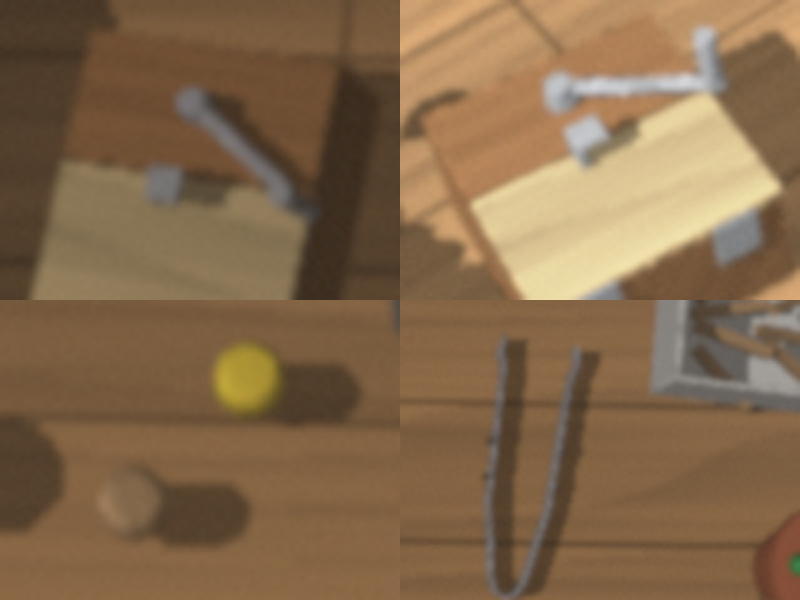

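The crop confirms the knob: wooden colour, at top native (276,205). The yellow one is the look-alike. Hook pivot head at native (124,196), peg top about (142,213), tongs bow at (345,293), tips at (346,213) and (367,216). Now to turn these into metres.

```bash
python3 - <<'E'
from h import *
np.set_printoptions(precision=4,suppress=True)
t=cam('top');s=cam('side')
for n,pt,ps,z in [('pegtop',(142.3,212.8),(186.2,263),.129),('pivot',(124,195.6),(150,277),.095),('pegbase',(147.5,217),(188,276),.087),('catch',(119,211.5),(156.5,288),.099)]:
    print(n,onz(t,pt,z)[0],onz(s,ps,z)[0],tri(t,pt,s,ps))
T=cv2.imread('pics/top0.png');S=cv2.imread('pics/side0.png')
# box top corners (front edge, far)
print('box top corners',onz(t,[(86+90/5,175+33/5),(86+340/5,175+65/5)],.08))
hsv=cv2.cvtColor(T,cv2.COLOR_BGR2HSV)
m=((hsv[...,1]<60)&(hsv[...,2]>75)).astype(np.uint8); m[:, :330]=0;m[:,385:]=0;m[:205]=0;m[305:]=0
n,l,st,ce=cv2.connectedComponentsWithStats(m,connectivity=8)
k=1+np.argmax(st[1:,4]);print(st[1:][st[1:,4]>15]);ys,xs=np.where(m>0)
P=onz(t,np.c_[xs,ys],.015)[:,:2]
# mirror axis: PCA
for lo in np.arange(P[:,0].min(),P[:,0].max(),.02):
    q=P[(P[:,0]>=lo)&(P[:,0]<lo+.006)]
    print(round(lo,3),np.sort(np.round(q[:,1],4))[[0,-1]] if len(q) else '')
print(P[:,0].max())
# knob
for n,c,I,b in [('top',t,T,(262,190,292,222)),('side',s,S,(268,208,296,232))]:
    h=cv2.cvtColor(I,cv2.COLOR_BGR2HSV);x0,y0,x1,y1=b;print(n);print(h[y0:y1:3,x0:x1:3,2]);
print('knob top', onz(t,[(276,205)],.045),onz(s,[(401*.7,308*.7)],.048))
E
```

```text
pegtop [0.5435 0.2553 0.129 ] [0.54   0.2576 0.129 ] (array([0.5437, 0.2562, 0.1255]), np.float64(0.001092693216437431))
pivot [0.5943 0.3217 0.095 ] [0.5887 0.3255 0.095 ] (array([0.5951, 0.3237, 0.0888]), np.float64(0.0015895989723578514))
pegbase [0.5403 0.2561 0.087 ] [0.5407 0.2585 0.087 ] (array([0.5413, 0.2574, 0.0853]), np.float64(0.0017023364566953884))
catch [0.551  0.3293 0.099 ] [0.5484 0.3329 0.099 ] (array([0.552 , 0.3314, 0.0945]), np.float64(0.00038008060555125045))
box top corners [[0.6355 0.3884 0.08  ]
 [0.6197 0.2478 0.08  ]]
[[337 213  31  83 400]]
0.354 [-0.2714 -0.2501]
0.374 [-0.2795 -0.2447]
0.394 [-0.2876 -0.2447]
0.414 [-0.2931 -0.242 ]
0.434 [-0.2987 -0.242 ]
0.454 [-0.3016 -0.2448]
0.474 [-0.3073 -0.2475]
0.494 [-0.3103 -0.2503]
0.514 [-0.3133 -0.2531]
0.534 [-0.3163 -0.256 ]
0.554 [-0.325  -0.2561]
0.574 [-0.259 -0.259]
0.5749724767203862
top
[[129 128 129 130 128 127 128 123 124 122]
 [132 133 134 135 136 136 137 135 136 136]
 [110 127 129 131 129 129 129 131 130 131]
 [104 133 134 132 122 113 109 131 131 132]
 [104 135 134 140 129 130 114  92  95  96]
 [124 131 132 154 133 132 124  87  86  85]
 [128 129 129 143 141 128 106  83  85  85]
 [131 131 131 129 123 103  93  85  85  85]
 [136 137 136 136 135 132 135 118 114 115]
 [134 134 134 133 134 134 135 136 137 137]
 [136 136 135 136 136 136 136 136 136 137]]
side
[[196 200 199 222 202 177 211 217 216 210]
 [194 190 185 180 206 206 218 213 214 220]
 [187 174 185 213 212 208 186 204 201 213]
 [180 211 220 244 239 221 164 126 122 136]
 [218 219 192 222 231 201 126 120 122 125]
 [216 211 202 201 193 169 121 121 131 188]
 [214 217 213 203 200 143 132 165 213 221]
 [217 218 212 207 206 190 217 221 219 221]]
knob top [[ 0.5873 -0.0753  0.045 ]] [[ 0.582  -0.0699  0.048 ]]
```

Estimates:

| Thing | Position or value |
|---|---|
| Pivot | ≈ (.594, .323) |
| Peg | ≈ (.542, .256) |
| Peg when home | ≈ (.510, .332) |
| Hook opening | ≈ 1.03 rad |

I'll shut the gripper and travel above everything to the peg's -y side.

```bash
python3 -m crank '[[0,0,0,0,-1],[0.078,0.19,0,0,-1],[0.078,0.19,0,0,-1],[0.078,0.19,0,0,-1],[0.078,0.19,0,0,-1],[0.078,0.19,0,0,-1],[0.078,0.19,0,0,-1],[0.078,0.19,0,0,-1]]' 25 >/dev/null && python3 -m crank '[[0.078,0.19,0,0,-1],[0.078,0.19,0,0,-1],[0.078,0.19,0,0,-1],[0.078,0.19,0,0,-1],[0.078,0.19,0,0,-1],[0.078,0.19,0,0,-1],[0.078,0.19,0,0,-1],[0.078,0.19,0,0,-1]]' && python3 -m crank '[[0.078,0.19,0,0,-1],[0.078,0.19,0,0,-1],[0.078,0.19,0,0,-1],[0.078,0.19,0,0,-1],[0.078,0.19,0,0,-1],[0.078,0.19,0,0,-1],[0.078,0.19,0,0,-1],[0,0,0,0,-1]]'
python3 - <<'E'
from h import *
i=r.grab_frame('wrist');c=cam('wrist');cv2.imwrite('pics/w1.png',i);print(c,r.get_obs()['tcp_pos'],r.get_obs()['contact_force'])
print(proj(c,[[.542,.256,.129],[.594,.323,.095],[.551,.33,.099]]))
E
```

```text
clock: 1.43
tcp_pos: [0.4387, -0.0714, 0.2315]
orientation: [3.104, 0.481, 0.001]
contact_force: [0.7, -1.3, 0.3]
grip_width: 0.0
gripper_force: 0.0
clock: 2.1
tcp_pos: [0.5484, 0.2023, 0.2315]
orientation: [-3.096, -0.494, -0.003]
contact_force: [0.3, 0.2, 0.4]
grip_width: -0.0001
gripper_force: 0.0
(array([[344.10284616,   0.        , 281.49863911],
       [  0.        , 344.10284616, 210.95317234],
       [  0.        ,   0.        ,   1.        ]]), array([0.00613841, 0.        , 0.        , 0.        , 0.        ]), array([[ 0.30887617, -0.95109462, -0.00381209],
       [-0.89825155, -0.29302772,  0.32753458],
       [-0.31263342, -0.09774341, -0.9448315 ]]), array([0.01937132, 0.50782121, 0.57171163])) [0.54762203 0.19815745 0.23107797] [-0.55907066  0.80336508  0.35037169]
[[204.40912285 195.05497948]
 [145.12534172  94.69894767]
 [124.49369478 146.23957446]]
```

View pics/w1.png

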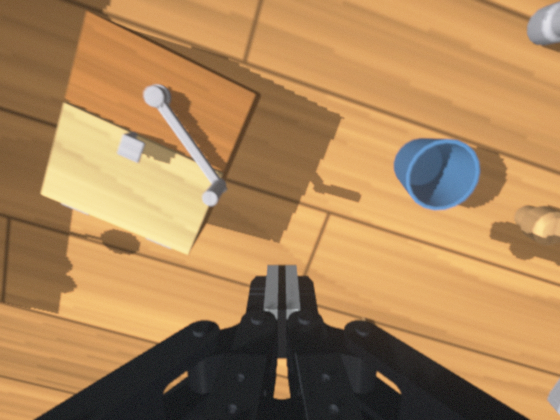

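The wrist picture shows the peg top at (210,198), pivot head (155,97) and catch (131,148). The knob and cup are at the right edge. The picture was taken before the arm had settled, so I'll repeat it standing still and detect the peg there.

```bash
python3 - <<'E'
from h import *
np.set_printoptions(precision=4,suppress=True)
c=cam('wrist');i=r.grab_frame('wrist');cv2.imwrite('pics/w2.png',i);c2=cam('wrist');print(c[3],c2[3],r.get_obs()['tcp_pos'])
a=cv2.imread('pics/w1.png');print(cv2.phaseCorrelate(np.float32(cv2.cvtColor(a,6)[:250,:380]),np.float32(cv2.cvtColor(i,6)[:250,:380])))
h=cv2.cvtColor(i,cv2.COLOR_BGR2HSV);m=((h[...,1]<45)&(h[...,2]>140)).astype(np.uint8);m[260:]=0;m[:,260:]=0
n,l,st,ce=cv2.connectedComponentsWithStats(m)
print([(s,c_) for s,c_ in zip(st,ce) if s[4]>30])
d=cv2.HoughCircles(cv2.cvtColor(i,6)[:250,:260],cv2.HOUGH_GRADIENT,1,15,param1=120,param2=12,minRadius=5,maxRadius=14);print(d)
E
```

```text
[0.0194 0.5078 0.5717] [0.0177 0.5061 0.5717] [0.5474 0.1949 0.2308]
((-4.8673350804749305, -1.9595395801401594), 1.0396142862637838)
[(array([     0,      0,    560,    420, 233290], dtype=int32), array([280.4579, 210.084 ])), (array([ 138,   82,   75,  122, 1402], dtype=int32), array([176.2932, 135.6277])), (array([111, 132,  28,  28, 508], dtype=int32), array([124.4488, 145.1909]))]
[[[145.5  94.5  11.8]
  [202.5 196.5   8.8]]]
```

The standing picture gives pivot (145.5,94.5) and peg (202.5,196.5), which agrees with my estimates to about 2 mm. Now I'll descend beside the peg and push along the arc.

```bash
python3 -m crank '[[0,0,-0.156,0,-1],[0,0,-0.156,0,-1],[0,0,-0.156,0,-1],[0,0,-0.157,0,-1],[0,0,0,0,-1],[0,0.08,0,0,-1],[0,0.08,0,0,-1],[0.006,0.03,0,0,-1]]' && python3 -m crank '[[-0.034,0.032,0,0,-1],[-0.034,0.033,0,0,-1],[-0.025,0.037,0,0,-1],[-0.025,0.037,0,0,-1],[-0.017,0.041,0,0,-1],[-0.016,0.041,0,0,-1],[0,0,0,0,-1]]'
```

```text
clock: 2.87
tcp_pos: [0.5492, 0.2323, 0.1081]
orientation: [-3.103, -0.482, -0.003]
contact_force: [-0.9, 1.1, -0.2]
grip_width: 0.0
gripper_force: 0.0
clock: 3.45
tcp_pos: [0.5175, 0.2775, 0.1066]
orientation: [-3.102, -0.486, -0.0]
contact_force: [-0.3, 0.5, 0.7]
grip_width: -0.0
gripper_force: 0.0
```

```bash
python3 -m crank '[[-0.008,0.043,0,0,-1],[-0.008,0.044,0,0,-1],[0,0.038,0,0,-1],[0.001,0.038,0,0,-1],[0,0,0,0,-1],[0,0,0,0,-1],[0,0,0,0,-1]]' && python3 -m crank '[[0,0.015,0,0,-1],[0,0,0,0,-1],[0,0,0,0,-1]]' && python3 -m crank '[[0,0.015,0,0,-1],[0,0,0,0,-1],[0,0,0,0,-1]]'
python3 - <<'E'
from h import *
for n in ('side','top'): cv2.imwrite(f'pics/{n}1.png',r.grab_frame(n))
S=cv2.imread('pics/side1.png');T=cv2.imread('pics/top1.png')
cv2.imwrite('pics/m2.png',np.hstack([cv2.resize(S[245:345,100:200],(400,400),interpolation=2),cv2.resize(T[165:245,80:160],(400,400),interpolation=2)]))
E
```

```text
clock: 4.03
tcp_pos: [0.5159, 0.3074, 0.1062]
orientation: [3.104, 0.481, 0.0]
contact_force: [0.6, -0.7, -0.9]
grip_width: -0.0001
gripper_force: 0.0
clock: 4.28
tcp_pos: [0.5158, 0.3104, 0.1063]
orientation: [-3.105, -0.481, -0.0]
contact_force: [-0.6, -0.6, -0.3]
grip_width: -0.0
gripper_force: 0.0
clock: 4.53
tcp_pos: [0.5158, 0.3137, 0.1064]
orientation: [-3.104, -0.482, -0.0]
contact_force: [0.1, 0.7, 0.1]
grip_width: -0.0002
gripper_force: 0.0
```

View pics/m2.png

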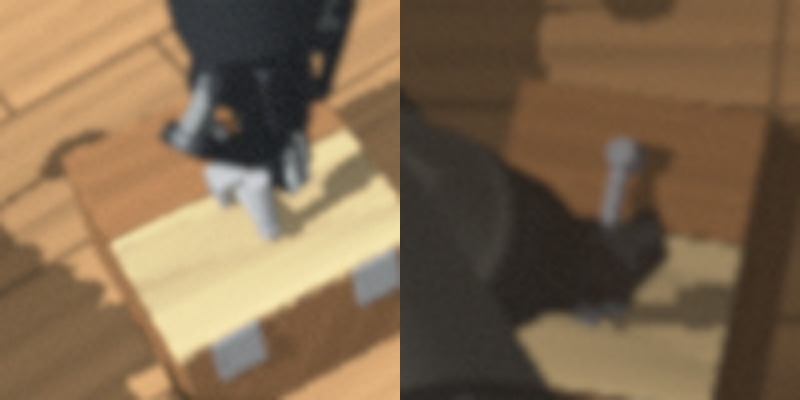

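The hook is nearly home: its bar points at the catch in the right-hand crop. There is no stop force yet, so I'll keep nudging until the force rises.

```bash
for k in 1; do python3 -m crank '[[0,0.015,0,0,-1],[0,0,0,0,-1],[0,0,0,0,-1]]' | grep -E 'tcp|contact'; python3 -m crank '[[0,0.015,0,0,-1],[0,0,0,0,-1],[0,0,0,0,-1]]'| grep -E 'tcp|contact';  python3 -m crank '[[0,0.01,0,0,-1],[0,0,0,0,-1],[0,0,0,0,-1]]'| grep -E 'tcp|contact'; done
```

```text
tcp_pos: [0.5158, 0.3152, 0.1061]
contact_force: [-0.4, -4.1, 2.0]
tcp_pos: [0.5159, 0.3155, 0.1059]
contact_force: [-1.4, -11.5, 5.5]
tcp_pos: [0.5161, 0.3157, 0.1057]
contact_force: [-1.6, -15.0, 8.3]
```

The force rises against a firm stop at the expected place. One more nudge, then back off along -y, rise, and verify with the wrist camera.

```bash
python3 -m crank '[[0,0.012,0,0,-1],[0,0,0,0,-1],[0,0,0,0,-1]]' | grep -E 'tcp|contact'; python3 -m crank '[[0,-0.1,0,0,-1],[0,-0.15,0,0,-1],[0,-0.2,0,0,-1],[0,-0.1,0.1,0,-1],[0,0,0.2,0,-1],[0,0,0.2,0,-1],[0,0,0.15,0,-1],[0,0,0,0,-1]]';python3 -m crank '[[0,0,0,0,1],[0,0,0,0,1],[0,0,0,0,1],[0,0,0,0,1]]' >/dev/null
python3 - <<'E'
from h import *
np.set_printoptions(precision=4,suppress=True)
c=cam('wrist');i=r.grab_frame('wrist');cv2.imwrite('pics/w3.png',i)
g=cv2.cvtColor(i,6)
d=cv2.HoughCircles(g[:330,:250],cv2.HOUGH_GRADIENT,1,15,param1=120,param2=12,minRadius=5,maxRadius=14);print(d)
for (x,y,_) in d[0]: print(onz(c,[(x,y)],.129)[0],onz(c,[(x,y)],.095)[0])
t=cam('top');T=r.grab_frame('top');cv2.imwrite('pics/top2.png',T)
E
```

```text
tcp_pos: [0.5163, 0.3159, 0.1055]
contact_force: [-1.9, -20.6, 9.3]
clock: 6.3
tcp_pos: [0.5189, 0.2169, 0.2435]
orientation: [-3.1, -0.481, -0.019]
contact_force: [0.3, 0.5, -0.2]
grip_width: 0.0
gripper_force: 0.0
[[[173.5  56.5  11. ]]]
[0.595  0.3132 0.129 ] [0.5948 0.3234 0.095 ]
```

View pics/w3.png

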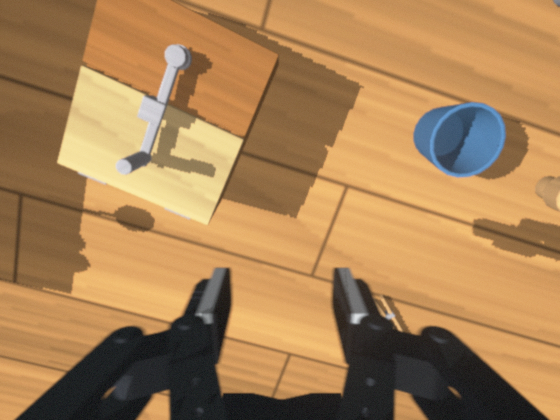

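The hook is home: its bar runs straight through the catch at (152,107), with the peg at (124,167), parallel to the box's side. Now off to the tongs with the gripper open, turning to line up, stopping a little short so the wrist camera can see them.

```bash
python3 -m crank '[[-0.046,-0.2,0,-0.05,1],[-0.046,-0.2,0,-0.05,1],[-0.046,-0.2,0,-0.05,1],[-0.046,-0.2,0,-0.05,1],[-0.046,-0.2,0,-0.05,1],[-0.046,-0.2,0,-0.05,1]]' >/dev/null; python3 -m crank '[[-0.046,-0.2,0,-0.05,1],[-0.046,-0.2,0,-0.05,1],[-0.046,-0.2,0,-0.05,1],[-0.046,-0.2,0,-0.05,1],[-0.046,-0.2,0,-0.05,1],[-0.046,-0.2,0,-0.037,1],[0,0,0,0,1],[0,0,0,0,1]]';python3 -m crank '[[0,0,0,0,1],[0,0,0,0,1]]'
python3 - <<'E'
from h import *
np.set_printoptions(precision=4,suppress=True)
c=cam('wrist');i=r.grab_frame('wrist');cv2.imwrite('pics/w4.png',i)
t=cam('top');T=cv2.imread('pics/top2.png')
h=cv2.cvtColor(T,cv2.COLOR_BGR2HSV)
for n,m,z in [('yellow',(h[...,0]>20)&(h[...,0]<35)&(h[...,1]>170),.035),('blue',(h[...,0]>100)&(h[...,0]<125)&(h[...,1]>100),.04)]:
    k,l,st,ce=cv2.connectedComponentsWithStats(m.astype(np.uint8))
    for s,q in zip(st[1:],ce[1:]):
        if s[4]>60: print(n,s,onz(t,[q],z)[0])
E
```

```text
clock: 7.9
tcp_pos: [0.4042, -0.2682, 0.2357]
orientation: [-3.132, 0.249, 0.002]
contact_force: [0.4, 1.4, -0.5]
grip_width: 0.0855
gripper_force: 0.0
clock: 8.07
tcp_pos: [0.4058, -0.2645, 0.236]
orientation: [-3.132, 0.236, 0.001]
contact_force: [-0.7, 0.6, -0.1]
grip_width: 0.0856
gripper_force: 0.0
yellow [294 175  11  12 113] [ 0.6596 -0.1362  0.035 ]
```

View pics/w4.png

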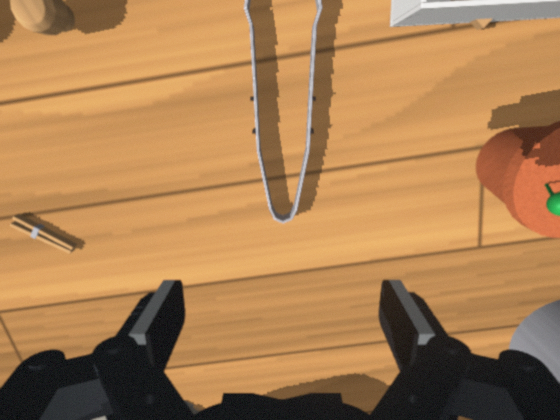

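Wrist view: tongs bow at (283,219), four raised-edge marks at (252,99), (254,131), (314,98), (312,131), and the mouth at the top edge. The grip centre is the marks' centroid.

```bash
python3 - <<'E'
from h import *
np.set_printoptions(precision=4,suppress=True)
c=cam('wrist');i=cv2.imread('pics/w4.png');g=cv2.cvtColor(i,6)
pts=[]
for x,y in [(252,99),(254,131),(314,98),(312,131)]:
    w=g[y-4:y+5,x-4:x+5].astype(float);wt=np.clip(85-w,0,None);yy,xx=np.mgrid[y-4:y+5,x-4:x+5];pts.append(((wt*xx).sum()/wt.sum(),(wt*yy).sum()/wt.sum()) if wt.sum()>0 else (x,y))
print(np.array(pts));P=onz(c,pts,.02);print(P);G=P.mean(0)
b=onz(c,[(283,221)],.02)[0]
L=(P[0]+P[1])/2;R_=(P[2]+P[3])/2;f=(P[0]+P[2])/2-(P[1]+P[3])/2
print('G',G,'bow',b,'dist',np.linalg.norm(G-b),'yaw bow',np.degrees(np.arctan2(*(G-b)[1::-1])),'yaw LR',np.degrees(np.arctan2(*(L-R_)[1::-1]))-90,'width',np.linalg.norm(L-R_))
# axis from arm midlines by rows
h=cv2.cvtColor(i,cv2.COLOR_BGR2HSV);m=(h[...,1]<60)&(h[...,2]>120);m[:, :235]=0;m[:,335:]=0
mid=[]
for y in range(10,200,6):
    xs=np.where(m[y])[0]
    if len(xs)>2 and xs[-1]-xs[0]>15: mid.append(((xs[0]+xs[-1])/2,y))
M=onz(c,mid,.02);p=np.polyfit(M[:,0],M[:,1],1);print('mid yaw',np.degrees(np.arctan(p[0])),'y at G',np.polyval(p,G[0]))
o=r.get_obs();from scipy.spatial.transform import Rotation as Q
A=Q.from_rotvec(o['orientation']).as_matrix();a=np.degrees(np.arctan2(A[1,1],A[0,1]));print('tool y angle',a,'tcp',o['tcp_pos'],A[:,2])
t=cam('top')
print('tcp->G units',(G-o['tcp_pos'])/.2)
print('cup',onz(t,[(224,197)],.06),'knob w',onz(c,[(38,14)],.03))
E
```

```text
[[251.5811  98.1351]
 [253.5824 130.6044]
 [313.9405  98.119 ]
 [311.964  130.5935]]
[[ 0.4884 -0.2473  0.02  ]
 [ 0.4571 -0.2437  0.02  ]
 [ 0.4791 -0.3084  0.02  ]
 [ 0.4481 -0.3027  0.02  ]]
G [ 0.4682 -0.2755  0.02  ] bow [ 0.3549 -0.2587  0.02  ] dist 0.11447522698354623 yaw bow -8.440026675028179 yaw LR -8.625435394304944 width 0.06069083607190532
mid yaw -8.632416860023445 y at G -0.2755888044230018
tool y angle -98.60860985789067 tcp [ 0.4059 -0.2645  0.2361] [-0.0001  0.0005 -1.    ]
tcp->G units [ 0.3113 -0.0552 -1.0807]
cup [[0.6031 0.0629 0.06  ]] knob w [[ 0.5869 -0.0725  0.03  ]]
```

The tool is already aligned to the tongs' yaw (-8.6°), and the grip point is (.468, -.2755). Move over it and go partway down with 70 mm opening.

```bash
python3 -m crank '[[0.156,-0.0275,0,0,0.65],[0.156,-0.0275,0,0,0.65],[0,0,-0.186,0,0.65],[0,0,-0.186,0,0.65],[0,0,-0.186,0,0.65],[0,0,-0.186,0,0.65],[0,0,-0.186,0,0.65],[0,0,0,0,0.65]]' 25 >/dev/null;python3 -m crank '[[0,0,0,0,0.65],[0,0,0,0,0.65],[0,0,0,0,0.65]]'
```

```text
clock: 9.03
tcp_pos: [0.4697, -0.2776, 0.053]
orientation: [3.131, -0.239, 0.007]
contact_force: [0.2, -0.3, 0.2]
grip_width: 0.0701
gripper_force: 0.0
```

```bash
python3 -m crank '[[0,0,-0.12,0,0.65],[0,0,-0.08,0,0.65],[0,0,0,0,0.65],[0,0,0,0,0.65],[0,0,0,0,0.65],[0,0,0,0,0.65]]'
```

```text
clock: 9.53
tcp_pos: [0.4689, -0.2777, 0.0121]
orientation: [3.131, -0.241, 0.004]
contact_force: [-0.3, 0.2, -0.0]
grip_width: 0.0707
gripper_force: 0.0
```

```bash
python3 -m crank '[[-0.004,0.01,0,0,0.65],[0,0,-0.03,0,0.65],[0,0,-0.035,0,0.65],[0,0,0,0,0.65],[0,0,0,0,0.65],[0,0,0,0,0.65]]';python3 -m crank '[[0,0,0,0,0.45],[0,0,0,0,0.35],[0,0,0,0,0.25],[0,0,0,0,0.25],[0,0,0,0,0.25],[0,0,0,0,0.25],[0,0,0,0,0.25],[0,0,0,0,0.25]]' 25
```

```text
clock: 10.03
tcp_pos: [0.4667, -0.275, -0.003]
orientation: [-3.132, 0.24, 0.001]
contact_force: [0.0, -0.4, 0.4]
grip_width: 0.0708
gripper_force: 0.0
clock: 10.7
tcp_pos: [0.4674, -0.2753, -0.0021]
orientation: [3.132, -0.241, 0.001]
contact_force: [-0.5, 0.8, 5.6]
grip_width: 0.0532
gripper_force: 7.2
```

Tongs held at 53.2 mm with 7 N. Lift gently and check they come along.

```bash
python3 -m crank '[[0,0,0.03,0,0.25],[0,0,0.06,0,0.25],[0,0,0.1,0,0.25],[0,0,0.1,0,0.25],[0,0,0.1,0,0.25],[0,0,0.1,0,0.25],[0,0,0.06,0,0.25],[0,0,0,0,0.25]]';python3 -m crank '[[0.01,0.06,0,0,0.25],[0.015,0.12,0,0,0.25],[0.015,0.12,0,0,0.25],[0.015,0.12,0,0,0.25],[0.015,0.12,0,0,0.25],[0.015,0.12,0,0,0.25],[0.015,0.12,0,0,0.25],[0.01,0.12,0,0,0.25]]' >/dev/null;python3 -m crank '[[0.01,0.1,0,0,0.25],[0.01,0.08,0,0,0.25],[0,0,0,0,0.25],[0,0,0,0,0.25],[0,0,0,0,0.25],[0,0,0,0,0.25]]'
python3 - <<'E'
from h import *
c=cam('wrist');i=r.grab_frame('wrist');s=r.grab_frame('side')
cv2.imwrite('pics/w5.png',i);cv2.imwrite('pics/side5.png',s)
cv2.imwrite('pics/m5.png',np.hstack([cv2.resize(i[0:300,130:430],(400,400)),cv2.resize(s[130:290,210:370],(400,400),interpolation=2)]))
K=proj(c,[[.5865,-.073,.041]]);print('knob pred',K, (K-[130,0])*4/3, proj(cam('side'),[[.5865,-.073,.048]]))
E
```

```text
clock: 11.37
tcp_pos: [0.4686, -0.2759, 0.1104]
orientation: [3.13, -0.241, 0.008]
contact_force: [-0.1, -0.3, -1.6]
grip_width: 0.0536
gripper_force: 5.8
clock: 12.53
tcp_pos: [0.4922, -0.06, 0.1067]
orientation: [3.132, -0.243, -0.002]
contact_force: [-0.4, -0.2, -1.7]
grip_width: 0.0535
gripper_force: 5.8
knob pred [[277.44713994  72.84759061]] [[196.59618658  97.13012081]] [[280.38981013 214.31559265]]
```

View pics/m5.png

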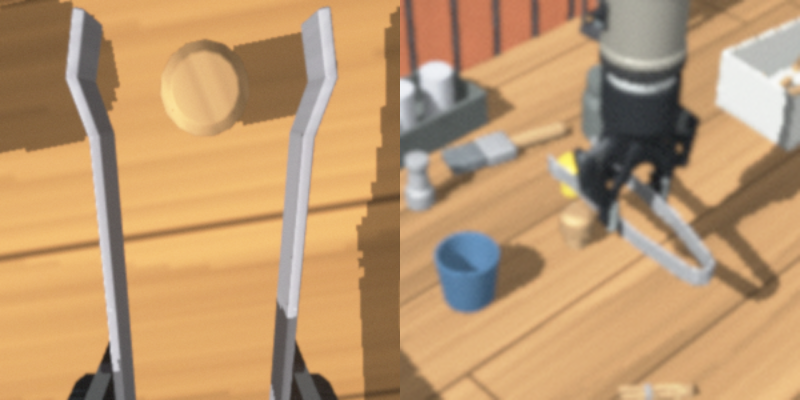

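The tongs are carried level with the mouth open. In the crop the V bends sit at (70,77) and (335,75), and the knob head is at (203,88), inside the mouth's span. Next I'll work out the offset in metres.

```bash
python3 - <<'E'
from h import *
np.set_printoptions(precision=4,suppress=True)
c=cam('wrist');i=cv2.imread('pics/w5.png');o=r.get_obs();zt=o['tcp_pos'][2]+.002+.02
V=onz(c,[(182.5,57.8),(381,56.3)],zt);m=V.mean(0);print('V',V,'mid',m,'w',np.linalg.norm(V[0]-V[1]))
g=cv2.GaussianBlur(cv2.cvtColor(i,6),(3,3),0)[20:120,235:330]
d=cv2.HoughCircles(g,cv2.HOUGH_GRADIENT,1,50,param1=80,param2=10,minRadius=22,maxRadius=36);print(d)
if d is not None:
    x,y,rr=d[0][0];k=onz(c,[(x+235,y+20)],.041)[0];print('knob',k,'diam',rr*2*(np.linalg.norm(k-(-c[2].T@c[3])))/c[0][0,0])
print('hand',onz(c,[(282,66)],.043))
u=np.array([np.cos(np.radians(-8.6)),np.sin(np.radians(-8.6))]);G=o['tcp_pos'][:2];print('mouth by tcp',G+.094*u,'tcp',o['tcp_pos'])
E
```

```text
V [[ 0.5918 -0.044   0.129 ]
 [ 0.5824 -0.1071  0.129 ]] mid [ 0.5871 -0.0755  0.129 ] w 0.06372955368567017
[[[44.5 46.5 28.8]]]
knob [ 0.5899 -0.0748  0.041 ] diam 0.035013212231028996
hand [[ 0.5899 -0.0762  0.043 ]]
mouth by tcp [ 0.5855 -0.0741] tcp [ 0.4925 -0.0601  0.107 ]
```

The mouth is about 2 mm short of the knob and laterally centred. Correct that and lower so the tips cover the head (underside at ~21 mm).

```bash
python3 -m crank '[[0.012,0.003,-0.06,0,0.25],[0,0,-0.08,0,0.25],[0,0,-0.08,0,0.25],[0,0,-0.08,0,0.25],[0,0,-0.07,0,0.25],[0,0,-0.04,0,0.25],[0,0,-0.03,0,0.25],[0,0,0,0,0.25]]' ;python3 -m crank '[[0,0,0,0,0.25],[0,0,0,0,0.25],[0,0,0,0,0.25]]'
python3 - <<'E'
from h import *
i=r.grab_frame('wrist');cv2.imwrite('pics/w6.png',i);s=r.grab_frame('side')
cv2.imwrite('pics/m6.png',np.hstack([cv2.resize(i[0:300,130:430],(400,400)),cv2.resize(s[160:260,230:330],(400,400),interpolation=2)]))
E
```

```text
clock: 13.3
tcp_pos: [0.4946, -0.0586, 0.018]
orientation: [3.132, -0.241, -0.003]
contact_force: [0.5, -0.2, -0.3]
grip_width: 0.0536
gripper_force: 5.7
clock: 13.55
tcp_pos: [0.496, -0.0586, 0.02]
orientation: [-3.132, 0.241, -0.002]
contact_force: [0.3, 0.2, -0.6]
grip_width: 0.0538
gripper_force: 5.7
```

View pics/m6.png

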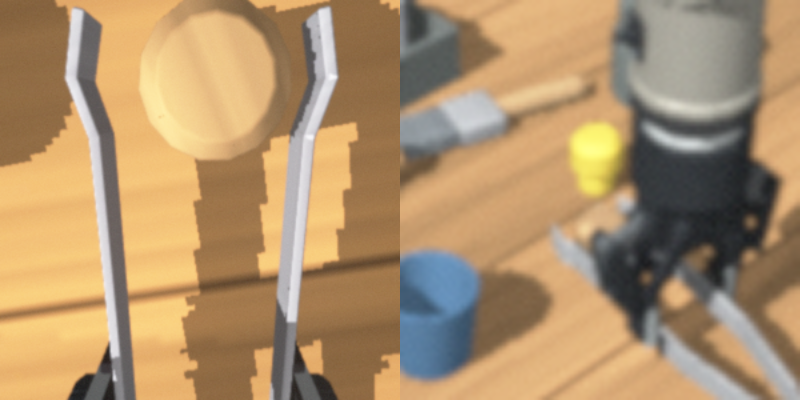

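The knob is in the mouth, at (215,80) against a V middle of (202,77), so about 3 mm off to the right. Shift 3 mm to -y, then close gradually.

```bash
python3 -m crank '[[0,-0.015,0,0,0.25],[0,0,0,0,0.25],[0,0,0,0,0.25],[0,0,0,0,0.15],[0,0,0,0,0.1],[0,0,0,0,0.05],[0,0,0,0,0],[0,0,0,0,-0.1]]' 25;python3 -m crank '[[0,0,0,0,-0.3],[0,0,0,0,-0.3],[0,0,0,0,-0.3],[0,0,0,0,-0.3],[0,0,0,0,-0.3]]'
```

```text
clock: 14.32
tcp_pos: [0.4953, -0.0614, 0.0193]
orientation: [-3.132, 0.24, -0.0]
contact_force: [0.0, 0.9, -1.7]
grip_width: 0.0433
gripper_force: 25.8
clock: 14.73
tcp_pos: [0.4953, -0.0615, 0.0193]
orientation: [-3.132, 0.24, -0.0]
contact_force: [0.3, 0.1, 0.6]
grip_width: 0.043
gripper_force: 25.8
```

Closed on the knob: 43 mm at 26 N, as expected. Lift 10 cm gently.

```bash
python3 -m crank '[[0,0,0.01,0,-0.3],[0,0,0.02,0,-0.3],[0,0,0.03,0,-0.3],[0,0,0.04,0,-0.3],[0,0,0.05,0,-0.3],[0,0,0.05,0,-0.3],[0,0,0.05,0,-0.3],[0,0,0.05,0,-0.3]]' >/dev/null; python3 -m crank '[[0,0,0.05,0,-0.3],[0,0,0.05,0,-0.3],[0,0,0.04,0,-0.3],[0,0,0.03,0,-0.3],[0,0,0.02,0,-0.3],[0,0,0.01,0,-0.3],[0,0,0,0,-0.3],[0,0,0,0,-0.3]]'; python3 -m crank '[[0,0,0,0,-0.3],[0,0,0,0,-0.3],[0,0,0,0,-0.3],[0,0,0,0,-0.3],[0,0,0,0,-0.3],[0,0,0,0,-0.3]]'
python3 - <<'E'
from h import *
i=r.grab_frame('wrist');s=r.grab_frame('side');t=r.grab_frame('top')
cv2.imwrite('pics/w7.png',i);cv2.imwrite('pics/side7.png',s)
cv2.imwrite('pics/m7.png',np.hstack([cv2.resize(i[0:300,130:430],(400,400)),cv2.resize(s[110:310,110:310],(400,400),interpolation=2)]))
E
```

```text
clock: 16.07
tcp_pos: [0.4951, -0.0615, 0.119]
orientation: [3.132, -0.241, -0.001]
contact_force: [0.2, 0.2, -2.2]
grip_width: 0.0431
gripper_force: 25.8
clock: 16.57
tcp_pos: [0.4953, -0.0615, 0.1192]
orientation: [3.132, -0.24, -0.0]
contact_force: [-0.1, -0.5, -1.1]
grip_width: 0.0431
gripper_force: 25.7
```

View pics/m7.png

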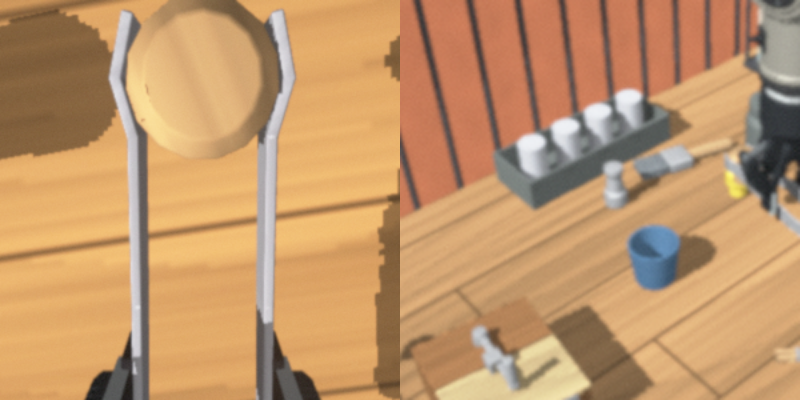

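The knob sits upright in the V tips, with the same outline as when standing. The hook is still in its catch (side crop 480–510, 330–380) and the neighbours haven't moved. Handing in.

```bash
python3 -c "
from bench import r
print(r.hand_in())"
```

```text
the job is handed in; nothing more can be done
None
```

I handed the job in at about 17 s: the hook is fully home in its catch, and the wooden knob is held upright in the tongs about 10 cm above the table, with the other things not touched; the hand-in returned no verdict.

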